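Fit the cover of a coffee grinder over its locating pin and hold it down

ROBOT

A 6-joint arm with a two-finger parallel gripper is mounted at the origin on the work surface. World frame = base frame: x ahead of the robot, y to its left, z up, the work surface at z = 0. Lengths are in mm, angles in rad, forces in N, time in s.
With the tool pointing down it reaches from about 275 to 1000 mm from the base axis. Payload 8.4 kg.
Tool frame: the origin (TCP) lies on the centre line of the jaws, within the pads' length; the fingertips stand r.tip_reach ahead of it and the grasp point (between the pads) lies 11 mm behind it (r.tip_reach is the distance from the TCP to the fingertips, in mm); z points along the fingers, y is the line along which they close (so a half turn about z gives the same grasp; the last joint's range is limited). The gripper opens to 85 mm and grips with 20 to 120 N. Pads are 22 mm wide; open, the fingers measure 114 mm over their backs; the gripper's body (76 mm by 85 mm) begins 54 mm behind the grasp point. The pads swing forward as they close: fully open they stand 13 mm farther back than shut.
Start: joints at [1.166, 0.353, 1.633, -0, 1.155, -0.002], TCP at [244.996, 574.982, 239.281] pointing down, gripper open.
Joint ranges: [-2.63, 2.63], [-0.92, 2.1], [0.06, 2.66], [-1.3, 4.44], [0, 2.69], [-3.02, 3.02]. Speed limits (rad/s): [2.22, 2.22, 2.79, 3.14, 3.14, 3.14].

INTERFACE

Orientations are given as [roll, pitch, yaw] about the fixed x, y, z axes, in that order (R = Rz(yaw) Ry(pitch) Rx(roll)).
In Python, from rig import r gives the robot as it stands.
- The arm moves only by the tool carry_out, never from a script. Its argument "targets" is a list of rows, each an object with "dp": the shift along the tool's x, y, z in mm, a list of three; "yaw": the turn about the tool's z in degrees. A call has 1 to 12 rows; each row is the pose to reach, as a shift and turn from the pose commanded when the call began, along the tool's axes at that moment; what a row does not reach only later rows make up. A row lasts 1/8 s, in which the tool goes at most 62.5 mm and 10.7 degrees, less where a joint would pass 70% of its speed; a pose out of reach is approached as far as the arm can. A call with a gripper value outside its range is refused whole. "fingers" is the opening, from -1 (shut) to 1 (fully open), so that 0 is half open, set as the call begins (left out, the last holds). The fingers move at their own pace and stop on an object; "grip_force" is the grip in N (left out, the last holds). Time passes only in rows, so rows that repeat a pose let the fingers close. It gives the time, the measured TCP pose, the force, the opening and the grip force at its end, in the units of the state.
- r.sense(): the state, without advancing time (a new reading comes with each control period).
- r.grab_frame(name): name is "scene" or "top"; returns the picture (480x640x3 uint8, red, green, blue); there is no depth.
- r.get_calibration(name): a dict with "fx", "fy", "cx", "cy" (pixels), "rvec" (rotation vector, rad) and "tvec" (3), from world to camera coordinates, as OpenCV has them. Camera axes: x right, y down, z forward; pixel columns grow to the right and rows downward; lengths in mm; the calibration is good to about 2 mm. A picture is of the moment at which its call begins. get_calibration takes no time and is no camera call.
- r.sign_off(): hands the job in; it is judged then, once.
The state is a dict: "clock": time; "qpos": joint angles; "qvel": joint speeds; "joint_efforts": joint torques, N m; "eef_pos": TCP position; "tcp_rot": TCP orientation; "contact_force": force on the tool from outside, world axes, zero at the start; "wrist_torque": the same for the moment, N m; "opening": opening from 0.0 (shut) to 1.0 (fully open); "grasp_force": force on a finger pad.
Only numpy, scipy, OpenCV 4.12 (cv2) and the standard library are available. Lean on these libraries where they do the work, as an engineer would, in place of code of your own. Each camera call takes 0.05 s, during which the arm holds its last target. There are 200 camera calls.

TASK

The coffee machine's grinder is ready to be closed: pick up the loose cover (its round bean neck is the handle), lay it on the housing with its brass-capped boss at the corner of the brass locating pin, and slide it about until the hidden hole under the boss drops over the pin. Then press the cover down against the burr spring until it lies flush on the housing all round, and finish while still holding it down there with the gripper, so that a colleague can drive the screws. Do not force it with heavy pushing, and leave the drill, the screw tray and the milk jug where they are.

Things in the scene. Friction and masses are not known exactly. Their poses are not given: they have to be found in the camera images.
- grinder: Grinder module fixed to the bench: black and aluminium housing 116 mm (its x) by 96 mm (its y), open on top, on a steel base plate 150 x 130 x 8 mm. Origin: centre of the underside, on the bench; z up. At the +x end a steel motor reaches x = 107 mm, at most 57 mm high; at the -x end a black chute reaches x = -83 mm, below the flange.
- flange (a point): Centre of the housing's flat top flange, 85 mm above the bench, in the middle of the open chamber (72 mm bore). The fitted cover lies here: its origin at this point, its x and y along the grinder's x and y.
- pin_tip (a point): Top of the brass locating pin, at x = 46, y = 36, z = 95 mm in the grinder's frame. The pin is 8 mm thick, stands 10 mm up from the flange's corner and has a 1 mm chamfer. The flange's other three corners have flush screw holes.
- burr_spring (a joint): How far the sprung brass ring in the chamber is pressed down, m: 0 free (ring top 1 mm below the flange), 0.005 with the cover flush, stop at 0.006. It pushes up with about 5 N when free and 10 N at 5 mm, more than the cover's weight: on the pin but not pressed, the cover stays 5 mm proud of the flange.
- cover: Loose grinder cover, about 250 g: grey plate 116 mm (its x) by 96 mm (its y), 8 mm thick. Origin: centre of the plate's underside (seating face); z up. Beneath it a steel burr ring, 67 mm in diameter, reaches 6 mm below the seating face (it stands on this ring at the start) and enters the chamber with about 2.5 mm of play all round.
- neck (a point): Centre of the top rim of the cover's black round bean neck, the place to grip (any direction): 44 mm in diameter, from 8 to 48 mm above the seating face; 4 mm fillet at its foot, ribs 6 mm high on the plate around it. This point is 48 mm above the cover's origin.
- cover_hole (a point): Centre of the mouth of the pin hole in the cover's underside: x = 46, y = 36, z = 0 mm in the cover's frame. The hole is 10 mm in diameter (pin 8 mm) with a 1 mm chamfer, 12 mm deep, closed above by a boss with brass cap, 16 mm wide and 8 mm above the plate.
- drill: Bystander: yellow and black cordless drill lying on its side, about 230 x 190 mm, 70 mm high; origin in its middle on the bench.
- screw_tray: Bystander: teal open tray with screws, 130 x 95 x 35 mm; origin in the centre of its underside.
- milk_jug: Bystander: steel milk jug with a handle, 80 mm in diameter, 100 mm high; origin in the centre of its underside.
Not all that is in view belongs to the job. What is shaped like the grinder but orange or purple is not meant. Leave any orange or red look-alike of the cover alone.

How it is judged (in metres and radians):
On the way, in this order (a step that is already met when the one before it is completed fails the run):
1. the cover is lifted off the bench (height (world z) of cover above 0.05 m and contact force between the fingers and cover above 1 N), for 0.2 s.
2. the cover has dropped over the locating pin (horizontal distance between cover_hole and pin_tip below 0.003 m and z of cover in the frame of grinder below 0.0925 m), for 0.2 s.
At the end, for the whole second after the job is handed in: Pin in the cover's hole (within 2.5 mm; centres within 5 mm, edges within 0.08 rad); cover level within 0.03 rad, within 1.5 mm of flush, burr spring pressed in over 3.5 mm; at rest and still held by the fingers (over 2 N) (horizontal distance between cover_hole and pin_tip below 0.0025 m and horizontal distance between cover and grinder below 0.005 m and angle between the x axis of cover and the x axis of grinder, either way round below 0.08 rad and angle between cover's own z axis and vertical below 0.03 rad and z of cover in the frame of grinder below 0.0865 m and value of joint burr_spring above 0.0035 m and contact force between the fingers and cover above 2 N and linear speed of cover below 0.01 m/s); the arm keeps its last pose, push and grip.
It fails at once if the cover is forced: more than 60 N between cover and grinder (contact force between cover and grinder above 60 N).
It fails at once if the drill is disturbed (moved 20 mm) (distance of drill from where it was at the start of the episode above 0.02 m).
It fails at once if the screw tray is disturbed (moved 20 mm) (distance of screw_tray from where it was at the start of the episode above 0.02 m).
It fails at once if the milk jug is disturbed (moved 20 mm) (distance of milk_jug from where it was at the start of the episode above 0.02 m).
It also fails if it takes over 42 s, if anything falls off the work surface, if the arm or the gripper's body presses on something with over 40 N, if the wrist force passes 120 N, or if a joint passes its speed limit or range.

## Working session

There is one attempt and no reset: what is moved stays moved. The work goes in short steps, Python scripts to look and compute and a tool call to move; the robot and the scene stay as the last step left them, time stands still between calls to the robot, and variables do not carry over. Pictures are saved under pics/ and viewed, at most 10 in all, crops included, and the job is handed in when it is done.

Besides the shell and the picture viewer there is one more tool, called after "Call:" by a JSON object that holds its "api" and its "payload". carry_out: Moves the arm, as the interface text tells. Its arguments: {"type":"object","properties":{"targets":{"type":"array","items":{"type":"object","properties":{"dp":{"type":"array","items":{"type":"number"}},"yaw":{"type":"number"}}}},"fingers":{"type":"number"},"grip_force":{"type":"number"}},"required":["targets"]}

```bash
mkdir -p pics
python3 - <<'E'
from rig import r
import cv2
for n in("scene","top"):
    cv2.imwrite(f"pics/{n}0.png",cv2.cvtColor(r.grab_frame(n),cv2.COLOR_RGB2BGR))
    print(n,r.get_calibration(n))
print(r.sense(),r.tip_reach)
E
```

```text
scene {'fx': 529.5054110117379, 'fy': 529.5054110117379, 'cx': 319.90592206704554, 'cy': 238.42760173151154, 'rvec': array([ 2.36788872,  0.60671163, -0.24436582]), 'tvec': array([-463.48642755, -108.11268851, 2017.7041714 ])}
top {'fx': 557.9647836242357, 'fy': 557.9647836242357, 'cx': 321.44630623852856, 'cy': 246.30447165373974, 'rvec': array([ 2.15220703, -2.19719839,  0.11258084]), 'tvec': array([  60.78814336,  534.72803028, 1671.36811754])}
{'clock': 0.1, 'qpos': array([ 1.16559670e+00,  3.53600800e-01,  1.63405463e+00,  1.01319473e-05,
        1.15521132e+00, -2.41591625e-03]), 'qvel': array([ 1.28867625e-03, -1.40534139e-03, -1.27432800e-03,  1.55943697e-03,
       -8.45012701e-05,  9.52518344e-04]), 'joint_efforts': array([-1.03198123e-03, -6.06356621e+01, -3.42820716e+01,  2.84686024e-05,
        3.80170692e-03,  1.76737029e-05]), 'eef_pos': array([244.82894337, 574.59520186, 238.62526326]), 'tcp_rot': array([-3.14031858e+00, -1.23423853e-05,  2.73880484e+00]), 'contact_force': array([0.19250858, 0.3500373 , 0.59014064]), 'wrist_torque': array([-0.04190089, -0.00865893, -0.01090503]), 'grasp_force': 0.0, 'opening': 0.9978031513254686} 8.0
```

View pics/top0.png

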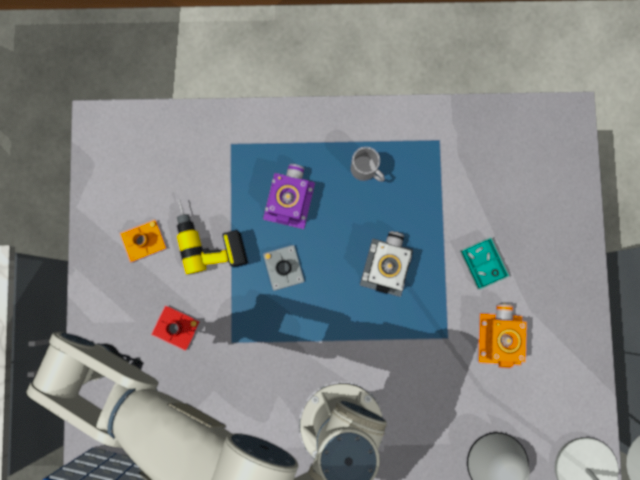

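View pics/scene0.png

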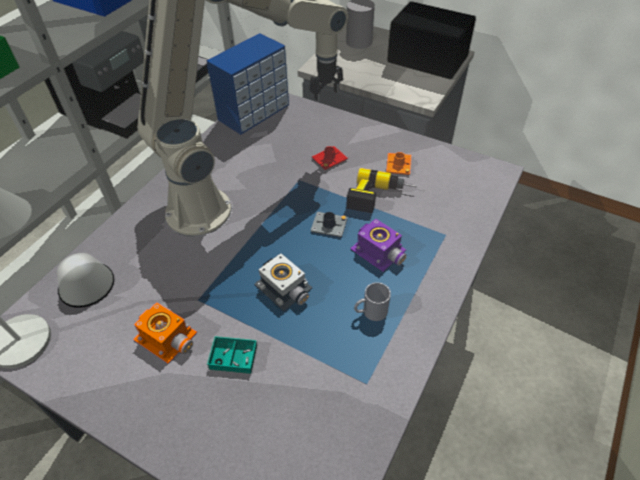

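The top view shows the grey cover near (284,267) and the aluminium grinder near (388,265), with its motor pointing up in the image. The drill is at (205,245), the tray at (485,262) and the jug at (367,163). Next I'll enlarge the cover and grinder from both cameras.

Run:
```python
import cv2,numpy as np
t=cv2.imread("pics/top0.png");s=cv2.imread("pics/scene0.png")
f=lambda im,x,y:cv2.resize(im[y:y+75,x:x+100],(400,300),interpolation=cv2.INTER_CUBIC)
a=np.vstack([np.hstack([f(t,235,230),f(t,340,230)]),np.hstack([f(s,280,190),f(s,235,240)])])
cv2.imwrite("pics/crop0.png",a)
```

```text
(no output)
```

View pics/crop0.png

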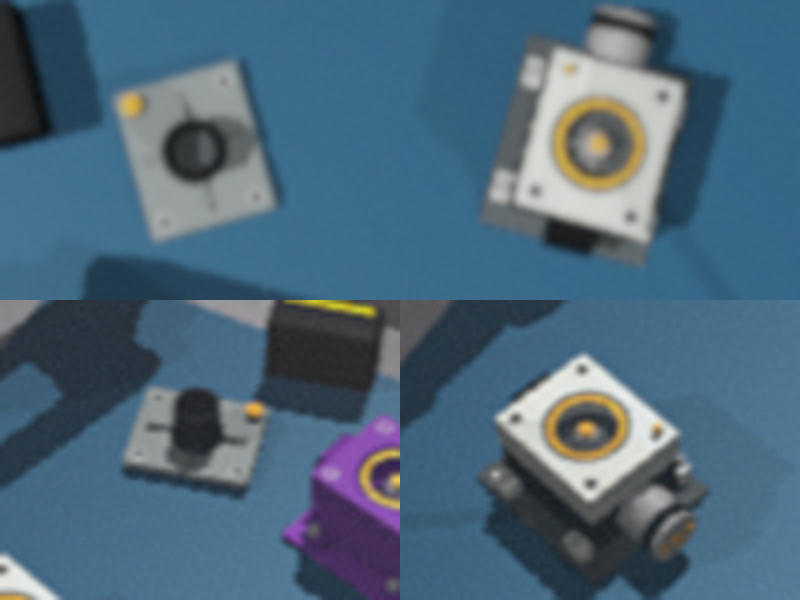

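```bash
cat > h.py <<'E'
import numpy as np,cv2
from rig import r
from scipy.optimize import least_squares
C={n:r.get_calibration(n) for n in("top","scene")}
def proj(n,P):
    c=C[n];K=np.array([[c["fx"],0,c["cx"]],[0,c["fy"],c["cy"]],[0,0,1]])
    return cv2.projectPoints(np.float64(P),c["rvec"],c["tvec"],K,None)[0][:,0]
def world(P,p):
    c,s=np.cos(p[2]),np.sin(p[2]);P=np.float64(P)
    return np.c_[p[0]+c*P[:,0]-s*P[:,1],p[1]+s*P[:,0]+c*P[:,1],p[3]+P[:,2]]
def fit(obs,z,p0,freez=False):
    # obs: list of (cam, model pts, pixels)
    g=lambda p:np.r_[p[:3],p[3] if freez else z]
    f=lambda p:np.concatenate([(proj(n,world(P,g(p)))-px).ravel() for n,P,px in obs])
    s=least_squares(f,list(p0)+([z] if freez else []),loss="soft_l1",x_scale=[100,100,1]+([100] if freez else []))
    return s.x,f(s.x).reshape(-1,2)
def crop(pts,x0,y0,k=4): return (np.float64(pts)+.5)/k-.5+[x0,y0]
E
python3 - <<'E'
from h import *
np.set_printoptions(precision=2,suppress=True)
cor=lambda z:[[58,48,z],[58,-48,z],[-58,-48,z],[-58,48,z]]
Mc=cor(8)+[[46,36,16],[0,0,48]]
Mg=[[46,36,93],[46,-36,85],[-46,-36,85],[-46,36,85],[0,0,84]]
t=("top",Mc,crop([(116,95),(237,60),(277,206),(155,241),(131,104),(195,150)],235,230))
s=("scene",[Mc[i] for i in(1,2,3,4,5)],None)
# scene: cover order by position
ct=("scene",[Mc[4],Mc[5]],crop([(255,408),(195,400)],280,190-75))
gt=("top",cor(85)+Mg,crop([(150,45),(288,82),(250,242),(116,207),(170,68),(263,97),(230,216),(135,190),(198,143)],340,230))
gs=("scene",[Mg[0],Mg[4]],crop([(257,129),(186,126)],235,240))
for a,b,z,p0 in((t,ct,6,(500,100,.25)),(gt,gs,0,(500,-200,-.2))):
    for o in([a],[a,b]):
        x,e=fit(o,z,p0);print(x,np.degrees(x[2]));print(e.T)
    if z==0:
        P=np.r_[cor(85),Mg]; print(((proj("scene",world(P,np.r_[x,0]))-[235,240]+.5)*4-.5+[400,300]).T)
    else: print(((proj("scene",world(Mc,np.r_[x,6]))-[280,190]+.5)*4-.5+[0,300]).T)
E
```

```text
[475.08 166.21   0.26] 14.625894482752136
[[-0.15 -0.15  0.07  0.14  0.68 -0.54]
 [-0.05  0.19  0.18  0.06  0.19 -0.64]]
[474.97 166.36   0.25] 14.556378933482893
[[-0.19 -0.17  0.01  0.07  0.65 -0.59 -0.25  0.3 ]
 [-0.04  0.24  0.25  0.08  0.21 -0.6  -0.07  0.73]]
[[269.31 246.06 121.68 148.48 253.99 196.2 ]
 [406.71 482.33 459.44 385.29 407.74 402.92]]
[ 469.88 -147.94   -0.28] -16.09780187349913
[[ 1.43 -1.4  -1.52  0.1  -0.31 -0.1   0.49  0.36  0.37]
 [ 1.29  0.42 -1.29 -1.02  0.25 -0.44  0.16  0.31  0.05]]
[ 470.09 -148.31   -0.29] -16.375389733986015
[[ 1.67 -1.2  -1.51  0.15 -0.1   0.08  0.53  0.42  0.49 -0.05  0.02]
 [ 1.16  0.44 -1.32 -1.2   0.14 -0.44  0.13  0.16 -0.02 -1.12 -0.38]]
[[678.22 589.72 494.38 582.47 656.78 590.87 515.22 581.32 586.07]
 [430.47 499.58 417.05 352.11 424.51 482.02 417.   367.98 424.49]]
```

```bash
cat >> h.py <<'E'
def rel(cmd,tgt):
    "cmd,tgt: x,y,z,yaw deg (world) -> dp, tool yaw"
    a=np.radians(cmd[3]);d=np.subtract(tgt[:3],cmd[:3])
    return np.round([d@[np.cos(a),np.sin(a),0],d@[np.sin(a),-np.cos(a),0],-d[2],cmd[3]-tgt[3]],1)
E
python3 - <<'E'
from h import *
im=cv2.imread("pics/top0.png")
c=cv2.resize(im[230:305,340:440],None,fx=8,fy=8,interpolation=cv2.INTER_CUBIC)
g=c.min(2)
for th in(120,140,160):
    m=(g>th).astype('uint8');m=cv2.morphologyEx(m,cv2.MORPH_OPEN,np.ones((40,40)))
    k=max(cv2.findContours(m,0,2)[0],key=cv2.contourArea)
    R=cv2.minAreaRect(k);b=crop(cv2.boxPoints(R),340,230,8);print(th,R[1],R[2],b.round(1).tolist())
    b=b[np.argsort(np.arctan2(b[:,1]-b[:,1].mean(),b[:,0]-b[:,0].mean()))] # TL,TR,BR,BL
    x,e=fit([("top",[[58,48,85],[58,-48,85],[-58,-48,85],[-58,48,85]],b)],0,(470,-148,-.28));print(x,np.degrees(x[2]),np.abs(e).max())
print(rel([245,575,239.3,156.92],[475,166.3,120,104.6]))
E
```

```text
120 (335.1238708496094, 398.2720642089844) 15.255118370056152 [[361.4, 279.7], [374.5, 231.6], [414.9, 242.7], [401.8, 290.7]]
[ 4.82103000e+02 -1.44037522e+02 -1.93350864e-01] -11.07818846445689 7.53386970038116
140 (286.7209167480469, 217.2188262939453) 18.034284591674805 [[371.5, 258.7], [379.9, 232.8], [414.0, 243.9], [405.6, 269.8]]
[ 5.13622527e+02 -1.59005134e+02 -2.66802080e-01] -15.286633127885013 8.560494208257012
160 (274.04852294921875, 138.00108337402344) 21.752731323242188 [[366.6, 278.9], [373.0, 262.9], [404.8, 275.6], [398.4, 291.6]]
[ 4.48013815e+02 -1.35970909e+02 -2.06945759e-01] -11.857118573578772 19.02613646210216
[-371.8 -285.8  119.3   52.3]
```

Call:
{"api": "carry_out", "payload": {"targets": [{"dp":[-47,-36,15],"yaw":7},{"dp":[-93,-72,30],"yaw":14},{"dp":[-140,-108,45],"yaw":20},{"dp":[-186,-143,60],"yaw":27},{"dp":[-233,-179,75],"yaw":33},{"dp":[-279,-215,90],"yaw":40},{"dp":[-326,-251,105],"yaw":46},{"dp":[-372,-286,119],"yaw":52.3},{"dp":[-372,-286,119],"yaw":52.3},{"dp":[-372,-286,119],"yaw":52.3}]}}

```text
clock: 1.35
eef_pos: [474.9, 166.0, 120.1]
tcp_rot: [-3.141, -0.0, 1.826]
contact_force: [0.4, 0.3, -0.1]
opening: 1.002
grasp_force: 0.0
```

Run:
```python
from h import *
s=r.sense();print(s["eef_pos"],np.degrees(s["tcp_rot"]),s["clock"],s["contact_force"])
f=lambda im,x,y,w,h,k:cv2.resize(im[y:y+h,x:x+w],None,fx=k,fy=k,interpolation=cv2.INTER_CUBIC)
S=cv2.cvtColor(r.grab_frame("scene"),cv2.COLOR_RGB2BGR)
T=cv2.cvtColor(r.grab_frame("top"),cv2.COLOR_RGB2BGR)
cv2.imwrite("pics/a.png",np.hstack([f(S,280,150,100,140,4),f(T,345,230,70,70,8)[:560,:400]]))
cv2.imwrite("pics/topA.png",T)
```

```text
[474.89501307 165.96439699 120.12538498] [-1.79961622e+02 -1.14652455e-02  1.04595497e+02] 1.35 [ 0.42502246  0.31748505 -0.08084907]
```

View pics/a.png

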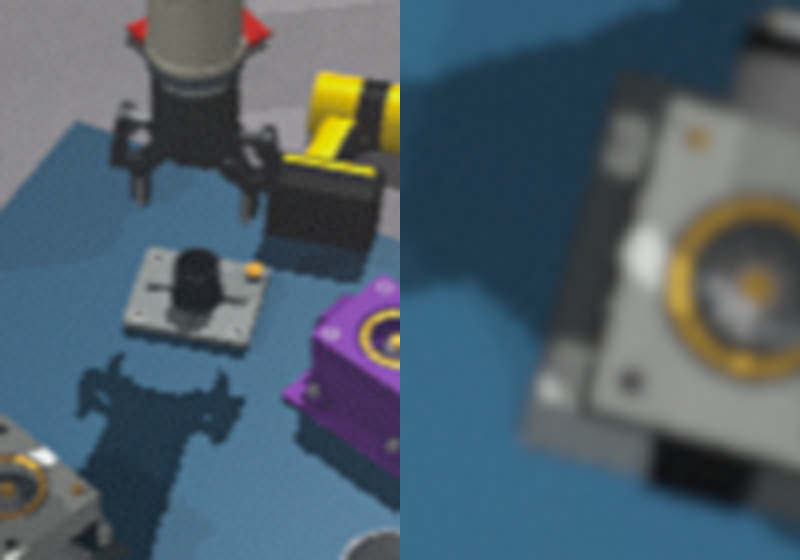

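The open fingers straddle the black neck at (195,265) in the left half. The right half shows the pin at about (697,137) and a screw hole at (631,381). Now I'll descend and grip.

Call:
{"api": "carry_out", "payload": {"targets": [{"dp":[0,0,30],"yaw":0},{"dp":[0,0,60],"yaw":0},{"dp":[0,0,78],"yaw":0},{"dp":[0,0,86],"yaw":0},{"dp":[0,0,86],"yaw":0}]}}

```text
clock: 2.08
eef_pos: [474.8, 166.8, 34.3]
tcp_rot: [-3.141, -0.0, 1.827]
contact_force: [-0.1, -0.5, -0.3]
opening: 1.001
grasp_force: 0.0
```

Call:
{"api": "carry_out", "payload": {"targets": [{"dp":[0,0,0],"yaw":0},{"dp":[0,0,0],"yaw":0},{"dp":[0,0,0],"yaw":0},{"dp":[0,0,0],"yaw":0},{"dp":[0,0,0],"yaw":0},{"dp":[0,0,0],"yaw":0},{"dp":[0,0,0],"yaw":0},{"dp":[0,0,0],"yaw":0}], "fingers": -1, "grip_force": 60}}

```text
clock: 3.08
eef_pos: [475.7, 166.2, 35.2]
tcp_rot: [3.14, -0.0, 1.826]
contact_force: [-1.3, 0.4, 8.5]
opening: 0.498
grasp_force: 59.9
```

Run:
```python
from h import *
np.set_printoptions(precision=2,suppress=True)
Mg=[[46,36,95],[-46,36,85],[0,0,84],[46,-36,85],[-46,-36,85]]
top=np.r_[crop([(297,137),(231,381),(356,286)],345,230,8),crop([(263,97),(230,216)],340,230)]
for zp in(95,):
  P=Mg+[[58,48,85],[-58,48,85]];px=np.r_[top,crop([(275,93),(192,408)],345,230,8)]
  for o in([("top",P,px)],[("top",P,px),("scene",[Mg[0],Mg[1],Mg[2],Mg[3],Mg[4]],crop([(257,128),(228-45,70),(186,126),(191,183),(116,118)],235,240))]):
    x,e=fit(o[:],0,(470,-148,-.28));print(x,np.degrees(x[2]));print(e.T)
```

```text
[ 470.1  -147.44   -0.29] -16.814746746219374
[[ 0.26 -0.03  0.26 -0.12  0.09 -0.26 -0.19]
 [-0.04 -0.02  0.05 -0.31  0.19  0.78 -0.54]]
[ 470.47 -148.06   -0.29] -16.880277685519246
[[ 0.49  0.16  0.46  0.1   0.28 -0.03 -0.    0.03 -0.13  0.16 -0.05 -0.03]
 [-0.18 -0.17 -0.09 -0.43  0.07  0.63 -0.7  -1.14 -0.53 -0.39 -0.24 -0.39]]
```

Call:
{"api": "carry_out", "payload": {"targets": [{"dp":[0,0,-10],"yaw":0},{"dp":[0,0,-30],"yaw":0},{"dp":[0,0,-60],"yaw":0},{"dp":[0,0,-90],"yaw":0},{"dp":[0,0,-115],"yaw":0},{"dp":[0,0,-115],"yaw":0},{"dp":[0,0,-115],"yaw":0}]}}

```text
clock: 3.95
eef_pos: [474.5, 165.8, 148.6]
tcp_rot: [-3.141, 0.0, 1.826]
contact_force: [0.1, -0.1, -3.2]
opening: 0.496
grasp_force: 61.4
```

Run:
```python
from h import *
print(rel([475,166.3,149.3,104.6],[470.3,-147.8,149.3,73.2]))
s=r.sense();print(s["grasp_force"],s["contact_force"],s["wrist_torque"],s["eef_pos"])
```

```text
[-302.8  -83.7   -0.    31.4]
61.364067792892456 [ 0.11159381 -0.10664725 -3.19481437] [ 0.02440854 -0.06303922 -0.0396869 ] [474.49043891 165.78286014 148.59433686]
```

Call:
{"api": "carry_out", "payload": {"targets": [{"dp":[-25,-7,0],"yaw":3},{"dp":[-65,-18,0],"yaw":7},{"dp":[-108,-30,0],"yaw":11},{"dp":[-151,-42,0],"yaw":16},{"dp":[-194,-54,0],"yaw":20},{"dp":[-237,-65,0],"yaw":25},{"dp":[-278,-77,0],"yaw":29},{"dp":[-302.8,-83.7,0],"yaw":31.4},{"dp":[-302.8,-83.7,0],"yaw":31.4},{"dp":[-302.8,-83.7,0],"yaw":31.4},{"dp":[-302.8,-83.7,0],"yaw":31.4}]}}

```text
clock: 5.32
eef_pos: [470.3, -147.2, 148.8]
tcp_rot: [-3.141, -0.0, 1.279]
contact_force: [-0.5, 0.2, -2.5]
opening: 0.497
grasp_force: 61.4
```

Run:
```python
from h import *
s=r.sense();print(s["grasp_force"],s["contact_force"],s["wrist_torque"],s["eef_pos"],np.degrees(s["tcp_rot"]))
f=lambda im,x,y,w,h,k:cv2.resize(im[y:y+h,x:x+w],None,fx=k,fy=k,interpolation=cv2.INTER_CUBIC)
S=cv2.cvtColor(r.grab_frame("scene"),cv2.COLOR_RGB2BGR)
T=cv2.cvtColor(r.grab_frame("top"),cv2.COLOR_RGB2BGR)
cv2.imwrite("pics/b.png",np.hstack([f(S,245,220,66,90,6),f(T,355,220,66,90,6)]))
```

```text
61.39226675033569 [-0.49750983  0.22793876 -2.46854721] [-0.04423814  0.01957404 -0.004737  ] [ 470.27490961 -147.15110196  148.82155405] [-1.79941295e+02 -1.02287137e-02  7.32957563e+01]
```

View pics/b.png

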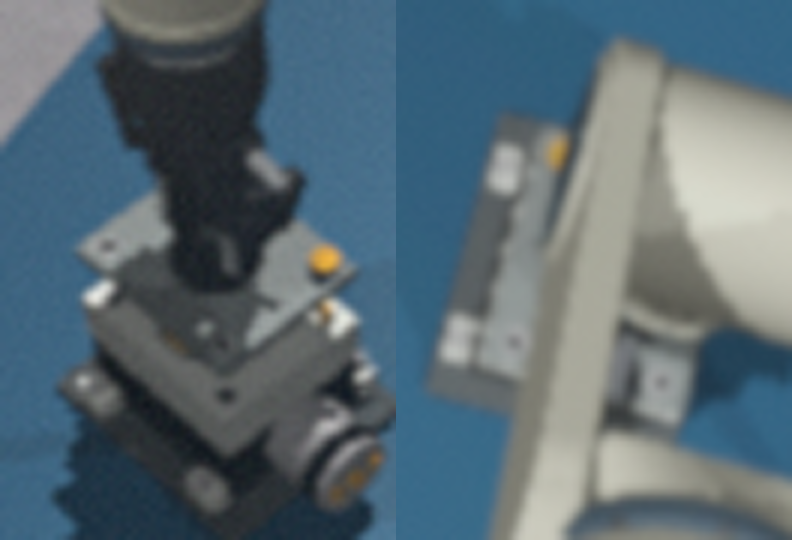

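The left half shows the cover held level over the grinder, with the boss at (325,260) directly above the pin at (325,310). Its screw holes are at (105,246) and (205,328). The right half shows the boss at (558,153) and holes at (514,342) and (662,383). I'll fit the cover pose from these points.

Run:
```python
from h import *
np.set_printoptions(precision=2,suppress=True)
sc=("scene",[[46,36,16],[-46,-36,8],[46,-36,8],[58,48,8],[-58,-48,8]],crop([(325,259),(105,246),(205,328),(357,270),(77,248)],245,220,6))
tp=("top",[[-46,36,8],[-46,-36,8]],crop([(118,342),(266,383)],355,220,6))
for o in([sc],[sc,tp]):
  for fz in(False,True):
    x,e=fit(o,119.7,(470,-148,-.29),fz);print(x,np.degrees(x[2]));print(e.T)
# flange visible points this picture, scene: corners
g=("scene",[[58,-48,85],[46,-36,85],[46,36,93]],crop([(227,452),(226,396),(326,310)],245,220,6))
print((proj("scene",world(g[1],[470.3,-147.8,np.radians(-16.8),0]))-g[2]).T)
```

```text
[ 470.12 -147.87   -0.31] -17.794294901131135
[[-0.52  0.26  2.28 -0.4  -0.37]
 [ 0.05 -0.32  2.76 -0.13 -0.74]]
[ 468.71 -146.02   -0.31  116.77] -17.770274466157726
[[-0.57  0.29  2.28 -0.45 -0.32]
 [ 0.05 -0.3   2.73 -0.14 -0.72]]
[ 469.88 -147.28   -0.31] -17.840922505162535
[[-0.5   0.3   2.3  -0.37 -0.33  0.36  0.02]
 [-0.09 -0.48  2.6  -0.27 -0.91 -0.27  0.17]]
[ 469.63 -146.89   -0.31  118.29] -17.615948153953333
[[-0.47  0.32  2.4  -0.35 -0.3   0.22 -0.11]
 [ 0.01 -0.27  2.75 -0.18 -0.67 -0.09  0.24]]
[[-0.4   0.1   0.02]
 [-5.47 -0.53 -0.48]]
```

Call:
{"api": "carry_out", "payload": {"targets": [{"dp":[0,0,8],"yaw":-0.7},{"dp":[0,0,16],"yaw":-0.7},{"dp":[0,0,20],"yaw":-0.7},{"dp":[0,0,22],"yaw":-0.7},{"dp":[0,0,23],"yaw":-0.7},{"dp":[0,0,24],"yaw":-0.7},{"dp":[0,0,25],"yaw":-0.7},{"dp":[0,0,25.5],"yaw":-0.7},{"dp":[0,0,25.5],"yaw":-0.7}]}}

```text
clock: 6.55
eef_pos: [470.6, -148.1, 123.8]
tcp_rot: [3.142, 0.0, 1.29]
contact_force: [1.6, -0.2, -3.0]
opening: 0.498
grasp_force: 61.4
```

Call:
{"api": "carry_out", "payload": {"targets": [{"dp":[0,0,0.5],"yaw":0},{"dp":[0,0,1],"yaw":0},{"dp":[0,0,1],"yaw":0},{"dp":[0,0,1],"yaw":0}]}}

```text
clock: 7.05
eef_pos: [470.7, -148.2, 122.9]
tcp_rot: [3.141, 0.0, 1.29]
contact_force: [-0.2, -1.3, 1.0]
opening: 0.494
grasp_force: 61.7
```

Call:
{"api": "carry_out", "payload": {"targets": [{"dp":[0,0,0.5],"yaw":0},{"dp":[0,0,1],"yaw":0},{"dp":[0,0,1],"yaw":0},{"dp":[0,0,1],"yaw":0}]}}

```text
clock: 7.55
eef_pos: [470.6, -148.3, 121.7]
tcp_rot: [3.142, 0.0, 1.29]
contact_force: [0.9, -4.0, -1.8]
opening: 0.495
grasp_force: 61.4
```

Run:
```python
from h import *
s=r.sense();print(s["contact_force"],s["wrist_torque"],s["eef_pos"],s["tcp_rot"])
a=np.radians(-16.8);print(np.cos(a)*46-np.sin(a)*36,np.sin(a)*46+np.cos(a)*36)
```

```text
[ 0.90658114 -4.03018463 -1.80123392] [-0.72819525 -0.03865861 -0.28004868] [ 470.57592469 -148.2503465   121.70876587] [3.14154194e+00 2.38893368e-04 1.29010428e+00]
54.44184157647607 21.168039251708727
```

Call:
{"api": "carry_out", "payload": {"targets": [{"dp":[-0.4,0.1,0],"yaw":0},{"dp":[-0.7,0.2,0],"yaw":0},{"dp":[-0.7,0.2,0.7],"yaw":0},{"dp":[-0.7,0.2,1.4],"yaw":0},{"dp":[-0.7,0.2,2],"yaw":0},{"dp":[-0.7,0.2,2],"yaw":0},{"dp":[-0.7,0.2,2],"yaw":0}]}}

```text
clock: 8.43
eef_pos: [470.5, -148.7, 119.7]
tcp_rot: [-3.141, -0.0, 1.29]
contact_force: [-0.5, -1.3, -3.6]
opening: 0.497
grasp_force: 61.4
```

The pin is in the hole: the seating face is about 4 mm below the pin tip and side force is nearly zero. Next is pressing down against the spring.

Call:
{"api": "carry_out", "payload": {"targets": [{"dp":[0,0,0.7],"yaw":0},{"dp":[0,0,1.4],"yaw":0},{"dp":[0,0,2],"yaw":0},{"dp":[0,0,2.5],"yaw":0},{"dp":[0,0,2.5],"yaw":0},{"dp":[0,0,2.5],"yaw":0}]}}

```text
clock: 9.18
eef_pos: [470.5, -148.8, 117.4]
tcp_rot: [3.142, -0.0, 1.29]
contact_force: [-1.2, -0.4, 4.9]
opening: 0.497
grasp_force: 61.8
```

Run:
```python
from h import *
s=r.sense();print(s["contact_force"],s["wrist_torque"],s["eef_pos"],s["tcp_rot"])
```

```text
[-1.18466677 -0.38554365  4.85184749] [-0.13851864  0.28491413 -0.03102779] [ 470.54223871 -148.80721503  117.35040052] [ 3.14157181e+00 -1.09770333e-05  1.29011446e+00]
```

Call:
{"api": "carry_out", "payload": {"targets": [{"dp":[0,0,0.7],"yaw":0},{"dp":[0,0,1.4],"yaw":0},{"dp":[0,0,2],"yaw":0},{"dp":[0,0,2.5],"yaw":0},{"dp":[0,0,2.5],"yaw":0},{"dp":[0,0,2.5],"yaw":0}]}}

```text
clock: 9.93
eef_pos: [470.6, -148.8, 114.9]
tcp_rot: [-3.142, -0.0, 1.29]
contact_force: [-2.6, -0.2, 7.0]
opening: 0.501
grasp_force: 62.1
```

Run:
```python
from h import *
s=r.sense();print(s["contact_force"],s["wrist_torque"],s["eef_pos"],s["tcp_rot"])
```

```text
[-2.64090916 -0.17863712  6.95379314] [-0.13796275  0.44509758 -0.11689471] [ 470.57645425 -148.79077338  114.91471903] [-3.14159223e+00 -2.56409615e-05  1.29018021e+00]
```

Call:
{"api": "carry_out", "payload": {"targets": [{"dp":[0,-0.3,0.5],"yaw":0},{"dp":[-0.1,-0.4,1],"yaw":0},{"dp":[-0.1,-0.4,1],"yaw":0},{"dp":[-0.1,-0.4,1],"yaw":0}]}}

```text
clock: 10.42
eef_pos: [470.5, -148.8, 114.2]
tcp_rot: [3.141, -0.0, 1.29]
contact_force: [-2.7, 0.6, 9.1]
opening: 0.498
grasp_force: 62.8
```

Run:
```python
from h import *
s=r.sense();print(s["contact_force"],s["wrist_torque"],s["eef_pos"],s["tcp_rot"])
```

```text
[-2.73182426  0.59107422  9.0723138 ] [-0.00433682  0.47442643 -0.09514354] [ 470.52483192 -148.83260041  114.23563127] [ 3.14081630e+00 -1.02982722e-04  1.29005099e+00]
```

Call:
{"api": "carry_out", "payload": {"targets": [{"dp":[0,-0.3,0.5],"yaw":0},{"dp":[-0.1,-0.4,1],"yaw":0},{"dp":[-0.1,-0.4,1],"yaw":0},{"dp":[-0.1,-0.4,1],"yaw":0}]}}

```text
clock: 10.92
eef_pos: [470.5, -148.8, 114.2]
tcp_rot: [3.14, -0.0, 1.29]
contact_force: [-5.6, 0.7, 20.8]
opening: 0.501
grasp_force: 63.8
```

Run:
```python
from h import *
s=r.sense();print(s["contact_force"],s["wrist_torque"],s["eef_pos"],s["tcp_rot"])
f=lambda im,x,y,w,h,k:cv2.resize(im[y:y+h,x:x+w],None,fx=k,fy=k,interpolation=cv2.INTER_CUBIC)
S=cv2.cvtColor(r.grab_frame("scene"),cv2.COLOR_RGB2BGR)
cv2.imwrite("pics/c.png",f(S,235,235,90,75,8))
```

```text
[-5.59381459  0.70960745 20.77595818] [ 0.36066107  0.95322855 -0.07227931] [ 470.54373819 -148.83852478  114.19331457] [ 3.13995139e+00 -2.59166279e-04  1.29003442e+00]
```

View pics/c.png

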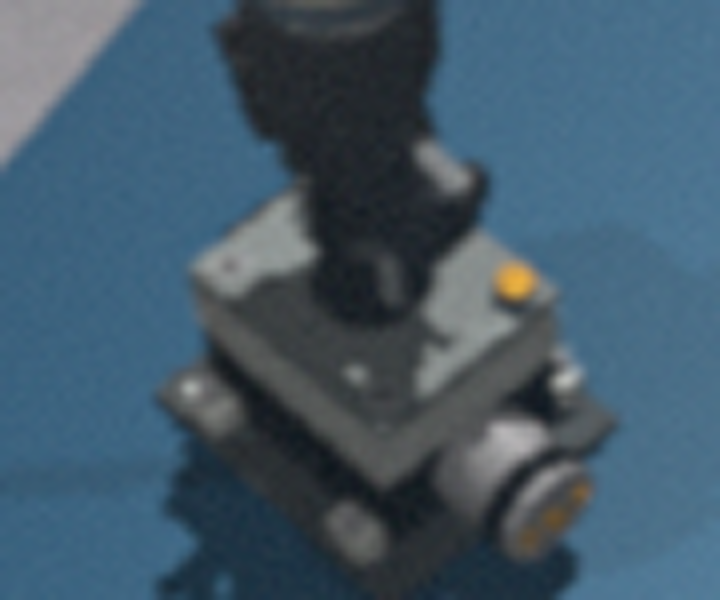

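The cover lies flat on the housing with no visible gap, and the boss at (515,283) sits over the pin corner. TCP z stopped at the predicted flush height while the force rose to about 21 N. I'll wait briefly, then hand in.

Call:
{"api": "carry_out", "payload": {"targets": [{"dp":[0,0,0],"yaw":0},{"dp":[0,0,0],"yaw":0},{"dp":[0,0,0],"yaw":0},{"dp":[0,0,0],"yaw":0}]}}

```text
clock: 11.48
eef_pos: [470.6, -148.8, 114.2]
tcp_rot: [3.14, -0.0, 1.29]
contact_force: [-4.9, 2.2, 21.1]
opening: 0.498
grasp_force: 63.8
```

Run:
```python
from rig import r
s=r.sense();print(s["contact_force"],s["wrist_torque"],s["eef_pos"],s["tcp_rot"])
if 10<s["contact_force"][2]<35: print(r.sign_off())
```

```text
[-4.90596022  2.17801022 21.06823598] [ 0.2934949   1.00793469 -0.0759714 ] [ 470.57712014 -148.84139376  114.18612812] [ 3.13992364e+00 -2.76816850e-04  1.29000915e+00]
the job is handed in; nothing more can be done
None
```

I handed the job in at about 11.5 s with the cover over the locating pin, pressed flush on the housing and still held down by the gripper at about 21 N. The bystanders were not touched, and the sign-off gave no verdict.

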